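# Stand the antiseptic bottles in their holders for the ward round

### The arm

A 7-joint arm with a two-finger parallel gripper is mounted at the origin on the work surface. World frame = base frame: x ahead of the robot, y to its left, z up, the work surface at z = 0. Lengths are in m, angles in rad, forces in N, time in s.
With the tool pointing down it reaches from about 0.4 to 0.9 m from the base axis. Payload 5.5 kg.
Tool frame: the origin (TCP) lies between the finger pads; the fingertips stand manip.tips_ahead ahead of it and the grasp point (between the pads) lies 6 mm ahead of it (manip.tips_ahead is the distance from the TCP to the fingertips, in m); z points along the fingers, y is the direction in which the jaws open and shut (so a half turn about z gives the same grasp; the last joint's range is limited). The gripper opens to 85 mm and grips with 20 to 120 N. Pads are 22 mm wide; open, the fingers measure 114 mm over their backs; the gripper's body (76 mm by 85 mm) begins 54 mm behind the grasp point. The pads swing forward as they close: fully open they stand 13 mm farther back than shut.
Start: joints at [0.263, 0.501, -0.427, 1.55, 0.221, 1.138, -0.21], TCP at [0.65, 0, 0.235] pointing down, gripper open.
Joint ranges: [-2.88, 2.88], [-0.31, 2.03], [-1.54, 1.56], [0.2, 2.42], [-1.41, 4.55], [0.19, 2.02], [-2.57, 2.57]. Speed limits (rad/s): [2.57, 2.57, 3.14, 3.14, 3.14, 3.14, 3.14].

### API

Orientations are given as a unit quaternion [w, x, y, z].
In Python, from workcell import manip gives the robot as it stands.
- The arm moves only by the shell command python3 -m creep 'ROWS'. ROWS is JSON, a list that holds one entry, the list of rows, each a list of 7 numbers: the shift along the tool's x, y, z scaled (see below), then the turn, a rotation vector about the tool's x, y, z scaled (see below), then the opening, from -1 (shut) to 1 (fully open), so that 0 is half open. A call has 1 to 5 rows; each row shifts and turns the commanded pose from where the row before left it, along the tool's axes as they then stand; what a row does not reach is not made up. The controller multiplies each number of a shift by 2.5 cm and each number of a turn by 0.12 rad. A row lasts 1/12 s, in which the tool goes at most 41.7 mm and 7.16 degrees, less where a joint would pass 70% of its speed; a pose out of reach is approached as far as the arm can. A call with a number of a shift or a turn outside -1 to 1 is refused whole. A call with a gripper value outside its range is refused whole. The fingers move at their own pace and stop on an object; the grip force is fixed at half the most. Time passes only in rows, so rows that do not move let the fingers close. It gives the time, the measured TCP pose, the force and the opening at its end, in the units of the state.
- manip.observe(): the state, without advancing time (a new reading comes with each control period).
- manip.grab_frame(name): name is "scene" or "side" or "wrist"; returns the picture (384x512x3 uint8, red, green, blue); there is no depth.
- manip.camera_info(name): a dict with "mtx" (3x3 intrinsics, pixels), "view" (4x4, takes a point from world to camera coordinates); the wrist camera has in their place "hand_eye" (4x4, takes a point from camera to tool coordinates, whose origin is the TCP and whose axes are the flange's). Camera axes: x right, y down, z forward; pixel columns grow to the right and rows downward; lengths in m; the calibration is good to about 2 mm. A picture is of the moment at which its call begins: read the wrist's pose just before it. camera_info takes no time and is no camera call.
- manip.finish_job(): hands the job in, once; it reports no verdict.
The state is a dict: "time": time; "q": joint angles; "qd": joint speeds; "effort": joint torques, N m; "ee_pos": TCP position; "tool_rot": TCP orientation; "contact_force": force on the tool from outside, world axes, zero at the start; "wrist_torque": the same for the moment, N m; "grip_width": opening from 0.0 (shut) to 1.0 (fully open).
Only numpy, scipy, OpenCV 4.12 (cv2) and the standard library are available. Lean on these libraries where they do the work, as an engineer would, in place of code of your own. Each camera call takes 0.05 s, during which the arm holds its last target. There are 200 camera calls.

### The job

Get the four narrow-necked brown glass bottles ready for the ward round: stand each one upright in the round white holder of its own size, the smallest bottle in the smallest holder and so on up to the largest in the largest, flat on the holder's floor. Keep the bottles upright and set them down rather than dropping them, and leave the squat brown jar and the steel medicine cup where they stand.

Things in the scene. Friction and masses are not known exactly. Their poses are not given: they have to be found in the camera images.
- bottle_s: the smallest of four loose brown glass bottles (straight round body, narrower shoulder and neck, white screw cap), standing upright: body diameter 28 mm, straight-sided up to 46 mm, 64 mm tall with its cap (cap diameter 17 mm), about 50 g. Origin at the centre of its underside, z up along the bottle
- bottle_m: the second smallest of four loose brown glass bottles (straight round body, narrower shoulder and neck, white screw cap), standing upright: body diameter 38 mm, straight-sided up to 50 mm, 72 mm tall with its cap (cap diameter 24 mm), about 90 g. Origin at the centre of its underside, z up along the bottle
- bottle_l: the second largest of four loose brown glass bottles (straight round body, narrower shoulder and neck, white screw cap), standing upright: body diameter 48 mm, straight-sided up to 54 mm, 80 mm tall with its cap (cap diameter 30 mm), about 150 g. Origin at the centre of its underside, z up along the bottle
- bottle_xl: the largest of four loose brown glass bottles (straight round body, narrower shoulder and neck, white screw cap), standing upright: body diameter 58 mm, straight-sided up to 58 mm, 88 mm tall with its cap (cap diameter 36 mm), about 220 g. Origin at the centre of its underside, z up along the bottle
- holder_s: the smallest of four round white bottle holders, fixed on the steel sheet, made for the smallest bottle: a shallow open cup, 46 mm inside diameter, 54 mm outside, rim 12 mm above the counter, inner floor 5 mm above the counter. Origin at the centre of its underside, z up
- holder_m: the second smallest of four round white bottle holders, fixed on the steel sheet, made for the second smallest bottle: a shallow open cup, 56 mm inside diameter, 64 mm outside, rim 12 mm above the counter, inner floor 5 mm above the counter. Origin at the centre of its underside, z up
- holder_l: the second largest of four round white bottle holders, fixed on the steel sheet, made for the second largest bottle: a shallow open cup, 66 mm inside diameter, 74 mm outside, rim 12 mm above the counter, inner floor 5 mm above the counter. Origin at the centre of its underside, z up
- holder_xl: the largest of four round white bottle holders, fixed on the steel sheet, made for the largest bottle: a shallow open cup, 76 mm inside diameter, 84 mm outside, rim 12 mm above the counter, inner floor 5 mm above the counter. Origin at the centre of its underside, z up
- jar: a squat brown glass jar with a full-width white lid and no neck, 56 mm diameter, 48 mm tall, loose; not one of the bottles. Origin at the centre of its underside
- beaker: an open steel medicine cup, 42 mm across the rim, 50 mm tall, loose; not one of the bottles. Origin at the centre of its underside
There are look-alikes about, which are no part of the job. Leave any pink or red look-alike of the bottle_m alone.

How it is judged:
At the end, for the whole second after the job is handed in: Each of the four bottles stands in the holder of its own size: axis within 12 mm of the holder's centre, underside on the holder's floor (2 to 9 mm above the holder's underside), upright within 0.1 rad, at rest (horizontal distance between bottle_s and holder_s below 0.012 m and z of bottle_s in the frame of holder_s between 0.002 and 0.009 m and angle between each of bottle_s, bottle_m, bottle_l, bottle_xl's own z axis and vertical below 0.1 rad and linear speed of each of bottle_s, bottle_m, bottle_l, bottle_xl below 0.02 m/s and horizontal distance between bottle_m and holder_m below 0.012 m and z of bottle_m in the frame of holder_m between 0.002 and 0.009 m and horizontal distance between bottle_l and holder_l below 0.012 m and z of bottle_l in the frame of holder_l between 0.002 and 0.009 m and horizontal distance between bottle_xl and holder_xl below 0.012 m and z of bottle_xl in the frame of holder_xl between 0.002 and 0.009 m); the robot touches nothing.
It fails at once if a bottle is tipped over (more than 45 degrees) (angle between any of bottle_s, bottle_m, bottle_l, bottle_xl's own z axis and vertical above 0.785 rad).
It fails at once if a bottle falls freely while more than 35 mm above the counter ((contact force between bottle_s and anything else below 0.01 N and height (world z) of bottle_s above 0.035 m) or (contact force between bottle_m and anything else below 0.01 N and height (world z) of bottle_m above 0.035 m) or (contact force between bottle_l and anything else below 0.01 N and height (world z) of bottle_l above 0.035 m) or (contact force between bottle_xl and anything else below 0.01 N and height (world z) of bottle_xl above 0.035 m)).
It fails at once if the jar is moved more than 25 mm or tipped over (distance of jar from where it was at the start of the episode above 0.025 m or angle between jar's own z axis and vertical above 0.785 rad).
It fails at once if the beaker is moved more than 25 mm or tipped over (distance of beaker from where it was at the start of the episode above 0.025 m or angle between beaker's own z axis and vertical above 0.785 rad).
It also fails if it takes over 112 s, if anything falls off the work surface, if the arm or the gripper's body presses on something with over 40 N, if the wrist force passes 120 N, or if a joint passes its speed limit or range.

## Working session

There is one attempt and no reset: what is moved stays moved. The work goes in short steps, Python scripts to look and compute and a shell command to move; the robot and the scene stay as the last step left them, time stands still between calls to the robot, and variables do not carry over. Pictures are saved under pics/ and viewed, about 12 in all and at most 16, crops included, and the job is handed in when it is done.

```bash
mkdir -p pics
python3 - <<'E'
from workcell import manip
import cv2
for n in("scene","side"):
    im=manip.grab_frame(n);cv2.imwrite(f"pics/{n}0.png",cv2.resize(im[:,:,::-1],(800,600),interpolation=cv2.INTER_CUBIC))
    print(manip.camera_info(n))
print(manip.camera_info("wrist"),manip.tips_ahead,manip.observe())
E
```

```text
{'mtx': array([[372.12275917,   0.        , 258.02960579],
       [  0.        , 372.12275917, 194.79296163],
       [  0.        ,   0.        ,   1.        ]]), 'view': array([[ 0.20186532,  0.97939963,  0.00517347, -0.03915349],
       [ 0.72815724, -0.14654461, -0.66956084, -0.35531096],
       [-0.65500949,  0.13892821, -0.7427392 ,  1.16854666],
       [ 0.        ,  0.        ,  0.        ,  1.        ]])}
{'mtx': array([[412.07096086,   0.        , 250.34612278],
       [  0.        , 412.07096086, 188.0360735 ],
       [  0.        ,   0.        ,   1.        ]]), 'view': array([[ 0.79155537, -0.6109952 ,  0.01117854, -0.43519231],
       [-0.46053222, -0.6084522 , -0.64629405,  0.23758385],
       [ 0.40168417,  0.50642945, -0.76300658,  0.74158822],
       [ 0.        ,  0.        ,  0.        ,  1.        ]])}
{'mtx': array([[271.47793729,   0.        , 258.67379195],
       [  0.        , 271.47793729, 192.55066624],
       [  0.        ,   0.        ,   1.        ]]), 'hand_eye': array([[ 6.99295320e-04, -9.53564460e-01, -3.01188200e-01,
         7.63257665e-02],
      
[... 259 characters left out ...]
time': 0.1, 'q': array([ 0.2632057 ,  0.50176058, -0.42679227,  1.55136553,  0.22079768,
        1.1383022 , -0.21028657]), 'qd': array([ 0.00050203, -0.00204661,  0.00179126, -0.00209974, -0.00128911,
       -0.00017515,  0.00126964]), 'effort': array([-1.10183889e-02, -5.70813632e+01, -5.83865225e+00, -2.81749392e+01,
        1.04482990e-02,  5.56539730e-03, -2.82506340e-05]), 'ee_pos': array([ 6.49368163e-01, -5.12629078e-05,  2.33749293e-01]), 'tool_rot': array([-6.49905025e-04,  7.07090334e-01,  7.07122666e-01, -6.10958741e-04]), 'contact_force': array([-0.11366451, -0.2888879 , -0.42286517]), 'wrist_torque': array([0.063437  , 0.00567122, 0.05729026]), 'grip_width': 1.0033853969765743}
```

View pics/scene0.png

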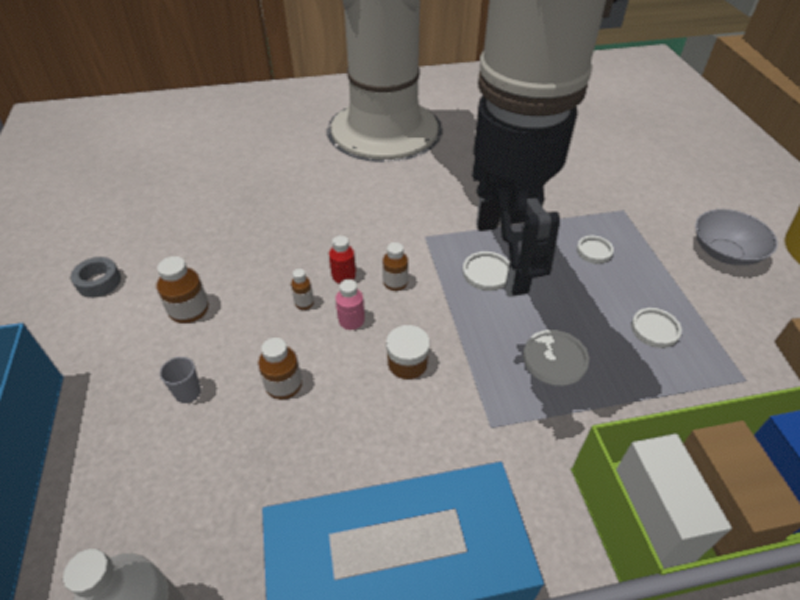

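View pics/side0.png

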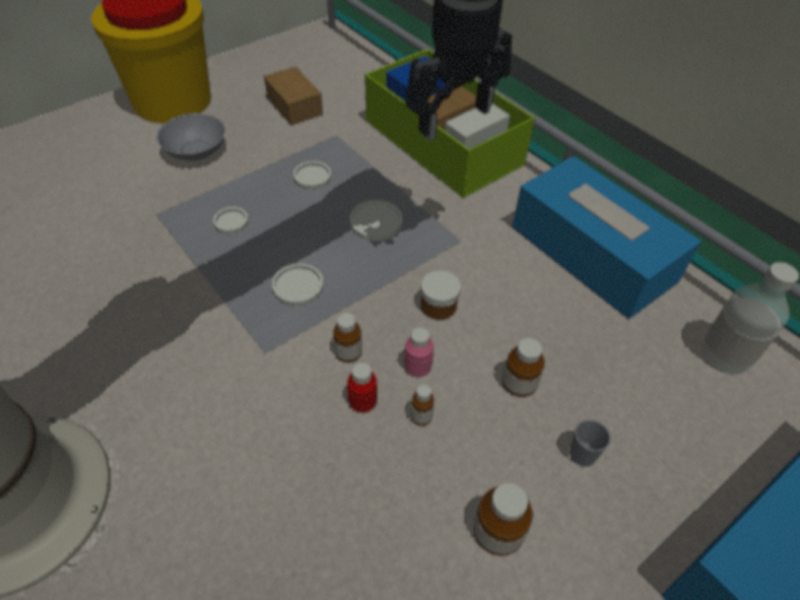

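Brown narrow-necked candidates in the 800 px scene picture are (183,290) xl, (280,368) l, (302,290) s and (396,267) m. Look-alikes are red (341,260), pink (350,305), jar (408,350) and the steel cup (181,380). The holders are at (487,270), (596,249), (657,327) and (556,357).

```bash
cat > h.py <<'E'
import numpy as np,cv2
from workcell import manip
from scipy.spatial.transform import Rotation as R
def cam(n):
    c=manip.camera_info(n)
    if n!="wrist":
        E=np.linalg.inv(c['view'])
    else:
        s=manip.observe();T=np.eye(4);T[:3,:3]=R.from_quat(s['tool_rot'],scalar_first=True).as_matrix();T[:3,3]=s['ee_pos'];E=T@c['hand_eye']
    return c['mtx'],E
def onplane(K,E,u,v,z,s=1.5625):
    d=E[:3,:3]@np.linalg.inv(K)@[u/s,v/s,1]
    return (E[:3,3]+d*(z-E[2,3])/d[2])[:2]
E
python3 - <<'E'
from h import *
P={'xl':(172,266,510,497,.088),'l':(274,348,529,347,.080),'s':(299,275,424,392,.064),'m':(395,250,347,322,.072),'red':(340,242,361,371,.07),'pink':(349,288,421,337,.07),'jar':(408,341,440,285,.048),'beak':(179,368,591,434,.05),
'hA':(487,270,298,284,.012),'hB':(596,249,231,219,.012),'hC':(657,327,312,174,.012),'hD':(556,357,376,220,.012)}
a=cam('scene');b=cam('side')
for k,(u,v,p,q,z) in P.items(): print(k,onplane(*a,u,v,z).round(4),onplane(*b,p,q,z).round(4))
for k,w in {'A':(463,512,325),'B':(577,614,0),'C':(633,681),'D':(524,589)}.items():
    u,v=P['h'+k][:2]
    print(k,np.linalg.norm(onplane(*a,w[0],v,.012)-onplane(*a,w[1],v,.012)))
for k,(w0,w1,v) in {'A':(272,324,284),'B':(212,249,219),'C':(292,332,174),'D':(349,404,220)}.items(): print(k,np.linalg.norm(onplane(*b,w0,v,.012)-onplane(*b,w1,v,.012)))
E
```

```text
xl [ 0.4258 -0.3624] [ 0.4214 -0.3639]
l [ 0.585  -0.2382] [ 0.5779 -0.2394]
s [ 0.4514 -0.1993] [ 0.4411 -0.2036]
m [ 0.4363 -0.0621] [ 0.4255 -0.0673]
red [ 0.4021 -0.1358] [ 0.3967 -0.1374]
pink [ 0.4951 -0.136 ] [ 0.4868 -0.1419]
jar [ 0.5814 -0.0738] [ 0.5761 -0.0764]
beak [ 0.5688 -0.3567] [ 0.5657 -0.3589]
hA [0.4433 0.0781] [0.4336 0.0732]
hB [0.4319 0.26  ] [0.4224 0.255 ]
hC [0.5977 0.2762] [0.5873 0.2714]
hD [0.6188 0.1192] [0.6064 0.1134]
A 0.0742535803501379
B 0.05823541877263966
C 0.0667775743492897
D 0.08632439042932774
A 0.07605707339292891
B 0.0590268194667811
C 0.06856035015475971
D 0.08826143454090228
```

```bash
python3 -m creep '[[[1,-0.65,0,0,0,0,1],[1,-0.65,0,0,0,0,1],[1,-0.65,0,0,0,0,1],[1,-0.65,0,0,0,0,1]]]'; python3 -m creep '[[[1,-0.65,0,0,0,0,1],[1,-0.65,0,0,0,0,1],[1,-0.65,0,0,0,0,1],[1,-0.65,0,0,0,0,1],[0,0,0,0,0,0,1]]]'; python3 -m creep '[[[0,0,0,0,0,0,1],[0,0,0,0,0,0,1]]]'
cat > look.py <<'E'
import sys
from h import *
K,E=cam('wrist');im=manip.grab_frame('wrist');n=sys.argv[1]
np.savez('pics/'+n,K=K,E=E);cv2.imwrite(f'pics/{n}.png',cv2.resize(im[:,:,::-1],(800,600),interpolation=cv2.INTER_CUBIC))
s=manip.observe();print(s['time'],s['ee_pos'].round(4),s['tool_rot'].round(3),s['grip_width'])
E
python3 look.py w1
```

```text
time: 0.43
ee_pos: [0.5838, 0.1008, 0.2341]
tool_rot: [-0.0, 0.707, 0.707, -0.0]
contact_force: [0.4, 0.4, -0.5]
grip_width: 0.999
time: 0.85
ee_pos: [0.5154, 0.207, 0.2348]
tool_rot: [-0.002, 0.704, 0.71, 0.0]
contact_force: [-0.5, 0.3, 0.5]
grip_width: 0.996
time: 1.02
ee_pos: [0.5201, 0.1994, 0.2345]
tool_rot: [0.0, 0.707, 0.707, -0.0]
contact_force: [-0.4, 0.1, -0.4]
grip_width: 1.002
1.0667 [0.5205 0.1987 0.2344] [ 0.     0.708  0.707 -0.   ] 1.0026784627789944
```

View pics/w1.png

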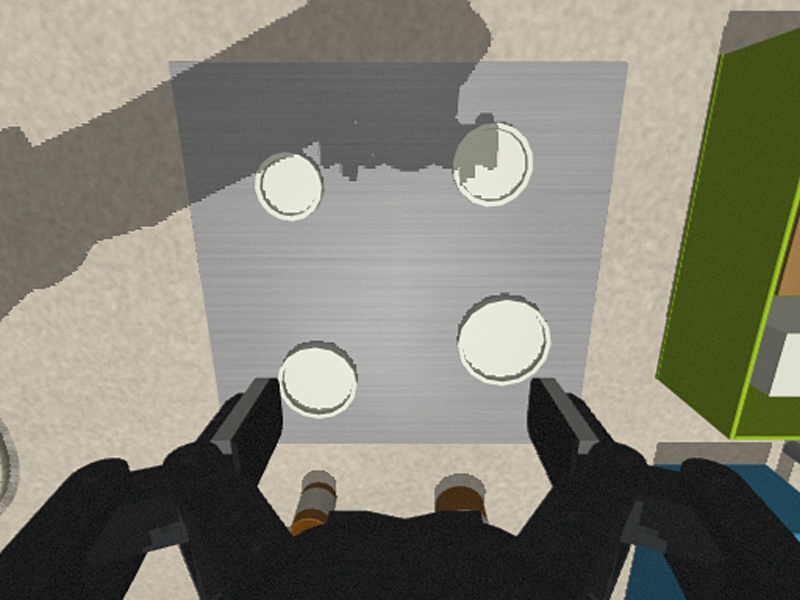

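Wrist view of the holders (rim centres): s (289,187), m (493,164), l (318,381), xl (503,341). The bottles come next.

```bash
python3 -m creep '[[[-1,0,0,0,0,0,1],[-1,0,0,0,0,0,1],[-1,0,0,0,0,0,1],[-1,0,0,0,0,0,1],[-1,0,0,0,0,0,1]]]'; python3 -m creep '[[[-1,0,0,0,0,0,1],[-1,0,0,0,0,0,1],[-1,0,0,0,0,0,1],[-1,0,0,0,0,0,1],[-1,0,0,0,0,0,1]]]'; python3 -m creep '[[[-1,0,0,0,0,0,1],[-1,0,0,0,0,0,1],[-1,0,0,0,0,0,1],[0,0,0,0,0,0,1],[0,0,0,0,0,0,1]]]'
python3 look.py w2
python3 - <<'E'
from h import *
d=np.load('pics/w1.npz')
for k,u,v,D in(('s',289.5,186.5,68),('m',493,164,79),('l',318,381,78),('xl',503.5,341,93)):
    a=onplane(d['K'],d['E'],u-D/2,v,.012);b=onplane(d['K'],d['E'],u+D/2,v,.012);print(k,onplane(d['K'],d['E'],u,v,.012).round(4),np.linalg.norm(a-b))
E
```

```text
time: 1.48
ee_pos: [0.5203, 0.072, 0.2345]
tool_rot: [0.0, 0.708, 0.706, -0.0]
contact_force: [0.6, -0.9, -0.2]
grip_width: 0.998
time: 1.9
ee_pos: [0.5199, -0.0532, 0.2346]
tool_rot: [0.0, 0.708, 0.706, -0.0]
contact_force: [0.2, 0.3, 0.0]
grip_width: 1.0
time: 2.32
ee_pos: [0.5195, -0.1286, 0.2343]
tool_rot: [-0.0, 0.709, 0.705, -0.0]
contact_force: [0.2, 0.1, 0.3]
grip_width: 1.001
2.3667 [ 0.5197 -0.1265  0.2344] [-0.     0.708  0.706 -0.   ] 1.0017188339742664
s [0.4262 0.2601] 0.05606222184907047
m [0.5928 0.2778] 0.06412832799199009
l [0.4388 0.0812] 0.07423898175888495
xl [0.6124 0.1225] 0.08577641816738314
```

View pics/w2.png

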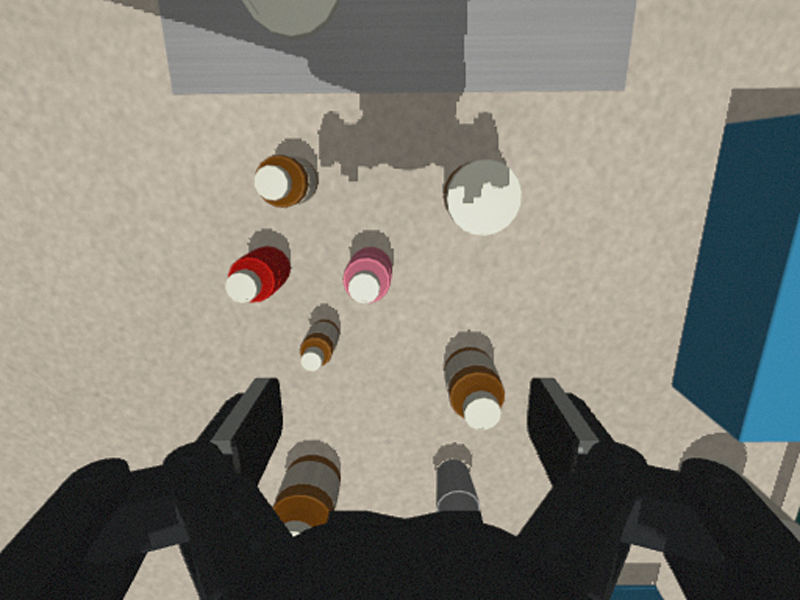

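The wrist view shows cap centres at m (272,183), s (312,361), l (482,413), red (242,286) and pink (364,287). xl is partly hidden near (300,500).

Run:
```python
from h import *
d=np.load('pics/w2.npz')
for k,u,v,z in(('s',312,361,.064),('m',272,183,.072),('l',482,413,.080),('red',242,286,.072),('pink',364,287,.072),('jar',483,199,.048)):
    print(k,onplane(d['K'],d['E'],u,v,z).round(4))
```

```text
s [ 0.4457 -0.2004]
m [ 0.4297 -0.0624]
l [ 0.581  -0.2387]
red [ 0.4003 -0.1355]
pink [ 0.4903 -0.1368]
jar [ 0.5793 -0.0756]
```

```bash
python3 -m creep '[[[0.63,-0.9,0,0,0,0,1],[0.63,-0.9,0,0,0,0,1],[0.63,-0.9,0,0,0,0,1],[0.63,-0.9,0,0,0,0,1],[0,0,0,0,0,0,1]]]'; python3 -m creep '[[[0,0,1,0,0,0,1],[0,0,1,0,0,0,1],[0,0,1,0,0,0,1],[0,0,1,0,0,0,1],[0,0,0,0,0,0,1]]]'; python3 -m creep '[[[0,0,1,0,0,0,1],[0,0,1,0,0,0,1],[0,0,0.8,0,0,0,1],[0,0,0.8,0,0,0,1],[0,0,0,0,0,0,1]]]'; python3 -m creep '[[[0,0,0,0,0,0,-1],[0,0,0,0,0,0,-1],[0,0,0,0,0,0,-1],[0,0,0,0,0,0,-1],[0,0,0,0,0,0,-1]]]';python3 -m creep '[[[0,0,0,0,0,0,-1],[0,0,0,0,0,0,-1],[0,0,0,0,0,0,-1],[0,0,0,0,0,0,-1],[0,0,0,0,0,0,-1]]]'; python3 look.py w3
```

```text
time: 2.78
ee_pos: [0.4257, -0.0581, 0.2341]
tool_rot: [-0.002, 0.705, 0.709, -0.001]
contact_force: [0.4, -0.6, -0.5]
grip_width: 1.0
time: 3.2
ee_pos: [0.4269, -0.0608, 0.1311]
tool_rot: [-0.003, 0.707, 0.708, -0.002]
contact_force: [-1.2, -0.4, -0.4]
grip_width: 1.004
time: 3.62
ee_pos: [0.4286, -0.0613, 0.043]
tool_rot: [-0.002, 0.707, 0.707, -0.001]
contact_force: [0.5, -0.2, -0.2]
grip_width: 0.999
time: 4.03
ee_pos: [0.431, -0.0623, 0.0463]
tool_rot: [0.001, 0.707, 0.707, 0.0]
contact_force: [-3.1, -0.1, 11.5]
grip_width: 0.407
time: 4.45
ee_pos: [0.431, -0.0623, 0.0463]
tool_rot: [0.001, 0.707, 0.707, 0.0]
contact_force: [-2.7, -0.3, 10.8]
grip_width: 0.412
4.5 [ 0.431  -0.0623  0.0463] [0.001 0.707 0.707 0.   ] 0.41070796654800007
```

View pics/w3.png

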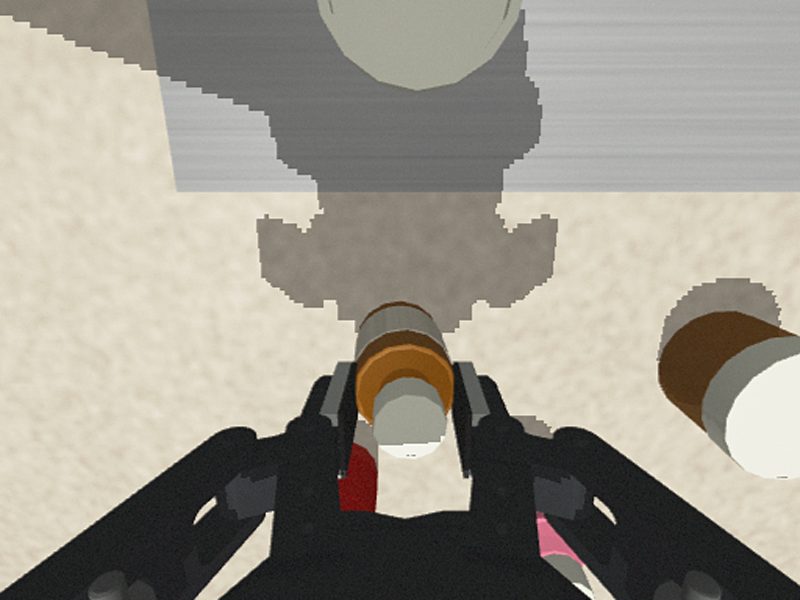

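m is held: body between the pads, cap at about (410,420). Next, lift and carry it to holder_m.

```bash
python3 - <<'E'
from h import *
d=np.load('pics/w3.npz'); print(onplane(d['K'],d['E'],410,420,.072))
E
python3 -m creep '[[[0,0,-0.5,0,0,0,-1],[0,0,-1,0,0,0,-1],[0,0,-1,0,0,0,-1],[0,0,-1,0,0,0,-1],[0,0,-0.8,0,0,0,-1]]]'; python3 -m creep '[[[0.6,0.3,0,0,0,0,-1],[1,0.48,0,0,0,0,-1],[1,0.48,0,0,0,0,-1],[1,0.48,0,0,0,0,-1],[1,0.48,0,0,0,0,-1]]]';python3 -m creep '[[[1,0.48,0,0,0,0,-1],[1,0.48,0,0,0,0,-1],[1,0.48,0,0,0,0,-1],[1,0.48,0,0,0,0,-1],[1,0.48,0,0,0,0,-1]]]';python3 -m creep '[[[1,0.48,0,0,0,0,-1],[1,0.48,0,0,0,0,-1],[1,0.46,0,0,0,0,-1],[1,0.46,0,0,0,0,-1],[0,0,0,0,0,0,-1]]]';python3 -m creep '[[[0,0,0,0,0,0,-1],[0,0,0,0,0,0,-1]]]'; python3 look.py w4
```

```text
[ 0.4333962  -0.06040212]
time: 4.92
ee_pos: [0.4305, -0.062, 0.1546]
tool_rot: [0.001, 0.707, 0.707, 0.001]
contact_force: [1.0, -1.0, -1.1]
grip_width: 0.403
time: 5.33
ee_pos: [0.486, 0.0539, 0.1531]
tool_rot: [0.001, 0.707, 0.707, 0.0]
contact_force: [-0.2, -0.7, -1.6]
grip_width: 0.406
time: 5.75
ee_pos: [0.5459, 0.1791, 0.1528]
tool_rot: [0.0, 0.707, 0.707, 0.0]
contact_force: [0.3, -0.7, -0.7]
grip_width: 0.405
time: 6.17
ee_pos: [0.593, 0.285, 0.1533]
tool_rot: [-0.001, 0.705, 0.709, 0.003]
contact_force: [0.1, 1.4, -1.0]
grip_width: 0.405
time: 6.33
ee_pos: [0.5921, 0.2772, 0.1522]
tool_rot: [0.0, 0.707, 0.707, -0.001]
contact_force: [0.4, -0.5, -1.5]
grip_width: 0.404
6.3833 [0.5923 0.2764 0.1522] [ 0.     0.707  0.707 -0.001] 0.4110032144879809
```

```bash
python3 -m creep '[[[0,0,0.6,0,0,0,-1],[0,0,1,0,0,0,-1],[0,0,1,0,0,0,-1],[0,0,0.8,0,0,0,-1],[0,0,0.3,0,0,0,-1]]]';python3 -m creep '[[[0,0,0.25,0,0,0,-1],[0,0,0.1,0,0,0,-1],[0,0,0,0,0,0,-1]]]'; python3 look.py w5
```

```text
time: 6.8
ee_pos: [0.5906, 0.2746, 0.0566]
tool_rot: [-0.0, 0.708, 0.706, -0.003]
contact_force: [-0.6, -0.5, -1.9]
grip_width: 0.405
time: 7.05
ee_pos: [0.5929, 0.2779, 0.0522]
tool_rot: [0.0, 0.707, 0.707, 0.0]
contact_force: [-1.0, -0.4, -0.2]
grip_width: 0.404
7.1 [0.5934 0.2781 0.0524] [0.    0.707 0.707 0.001] 0.40741287833538414
```

View pics/w5.png

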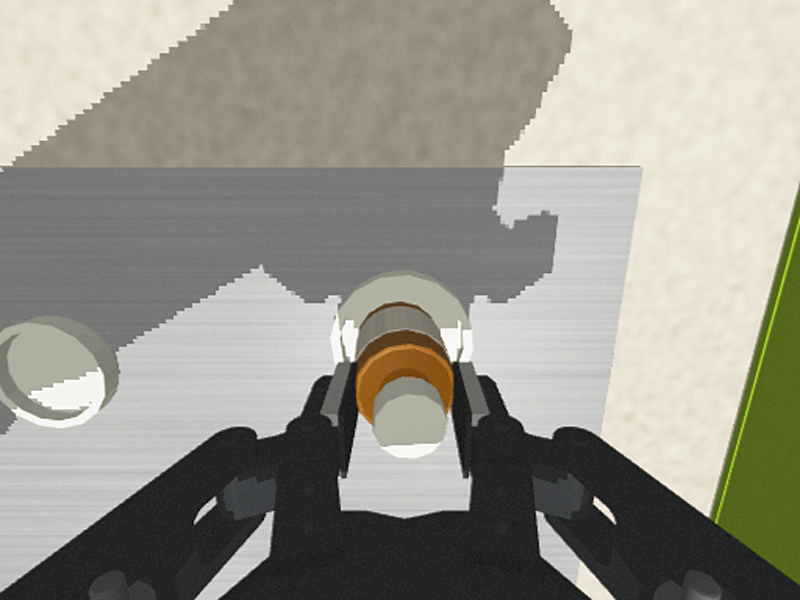

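Bottle m sits centred in its holder: body centre x≈403, holder centre x≈402. I'll ease it down the last millimetre, release, and go for s.

```bash
python3 -m creep '[[[0,0,0.06,0,0,0,-1],[0,0,0,0,0,0,-1],[0,0,0,0,0,0,0.2],[0,0,0,0,0,0,1],[0,0,0,0,0,0,1]]]';python3 -m creep '[[[0,0,0,0,0,0,1],[0,0,0,0,0,0,1],[0,0,0,0,0,0,1],[0,0,0,0,0,0,1],[0,0,-0.4,0,0,0,1]]]';python3 -m creep '[[[0,0,-1,0,0,0,1],[0,0,-1,0,0,0,1],[0,0,-1,0,0,0,1],[0,0,-1,0,0,0,1],[0,0,-0.4,0,0,0,1]]]'; python3 -m creep '[[[-1,-0.31,0,0,0,0,1],[-1,-0.31,0,0,0,0,1],[-1,-0.31,0,0,0,0,1],[-1,-0.31,0,0,0,0,1],[-1,-0.31,0,0,0,0,1]]]'; python3 -m creep '[[[-1,-0.31,0,0,0,0,1],[-1,-0.31,0,0,0,0,1],[-1,-0.31,0,0,0,0,1],[-1,-0.31,0,0,0,0,1],[-1,-0.31,0,0,0,0,1]]]'; python3 -m creep '[[[-1,-0.31,0,0,0,0,1],[-1,-0.31,0,0,0,0,1],[-1,-0.31,0,0,0,0,1],[-1,-0.31,0,0,0,0,1],[-1,-0.31,0,0,0,0,1]]]'; python3 -m creep '[[[-1,-0.31,0,0,0,0,1],[-1,-0.31,0,0,0,0,1],[-1,-0.31,0,0,0,0,1],[-1,-0.31,0,0,0,0,1],[0,0,0,0,0,0,1]]]'; python3 -m creep '[[[0,0,0,0,0,0,1],[0,0,0,0,0,0,1]]]';  python3 look.py w6
```

```text
time: 7.52
ee_pos: [0.5929, 0.278, 0.0499]
tool_rot: [0.0, 0.707, 0.707, 0.0]
contact_force: [-0.6, -0.7, -0.1]
grip_width: 0.814
time: 7.93
ee_pos: [0.591, 0.2772, 0.0577]
tool_rot: [-0.001, 0.707, 0.707, -0.002]
contact_force: [-0.1, 0.0, -0.7]
grip_width: 1.001
time: 8.35
ee_pos: [0.5943, 0.2794, 0.1743]
tool_rot: [0.001, 0.707, 0.707, 0.003]
contact_force: [1.0, 0.3, 0.3]
grip_width: 1.0
time: 8.77
ee_pos: [0.553, 0.1519, 0.1695]
tool_rot: [0.0, 0.707, 0.707, -0.0]
contact_force: [-0.2, -0.6, 0.8]
grip_width: 0.999
time: 9.18
ee_pos: [0.5143, 0.0269, 0.1696]
tool_rot: [0.0, 0.707, 0.707, -0.0]
contact_force: [0.4, 0.1, 0.0]
grip_width: 1.0
time: 9.6
ee_pos: [0.4756, -0.0981, 0.1696]
tool_rot: [0.0, 0.707, 0.707, -0.0]
contact_force: [-0.2, -0.7, -0.3]
grip_width: 0.998
time: 10.02
ee_pos: [0.4429, -0.2027, 0.1694]
tool_rot: [0.0, 0.71, 0.705, -0.001]
contact_force: [-0.2, 0.9, -0.9]
grip_width: 1.001
time: 10.18
ee_pos: [0.4453, -0.1964, 0.1695]
tool_rot: [-0.0, 0.707, 0.707, 0.0]
contact_force: [0.6, 0.8, 0.6]
grip_width: 1.0
10.2333 [ 0.4456 -0.1958  0.1695] [-0.     0.707  0.708  0.   ] 1.0019463214348587
```

View pics/w6.png

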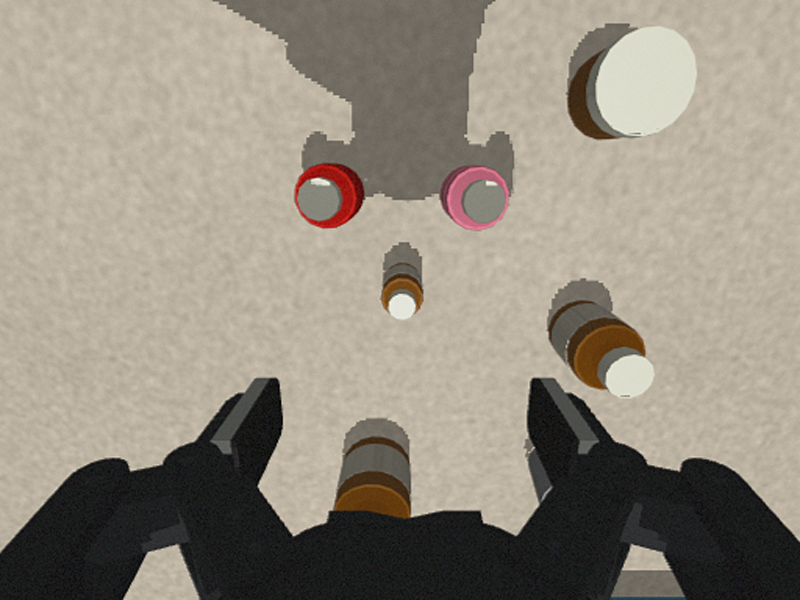

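s cap at (402,306), directly below between the jaws.

```bash
python3 - <<'E'
from h import *
d=np.load('pics/w6.npz'); print(onplane(d['K'],d['E'],402,306,.064),onplane(d['K'],d['E'],630,376,.080))
E
python3 -m creep '[[[-0.15,0,0.6,0,0,0,1],[0,0,1,0,0,0,1],[0,0,1,0,0,0,1],[0,0,1,0,0,0,1],[0,0,1,0,0,0,1]]]'; python3 -m creep '[[[0,0,0.6,0,0,0,1],[0,0,0.14,0,0,0,1],[0,0,0,0,0,0,1],[0,0,0,0,0,0,-1],[0,0,0,0,0,0,-1]]]'; python3 -m creep '[[[0,0,0,0,0,0,-1],[0,0,0,0,0,0,-1],[0,0,0,0,0,0,-1],[0,0,0,0,0,0,-1],[0,0,0,0,0,0,-1]]]';python3 -m creep '[[[0,0,0,0,0,0,-1],[0,0,0,0,0,0,-1],[0,0,0,0,0,0,-1],[0,0,0,0,0,0,-1],[0,0,0,0,0,0,-1]]]'; python3 look.py w7
```

```text
[ 0.44467407 -0.20064165] [ 0.58141076 -0.23945466]
time: 10.65
ee_pos: [0.4461, -0.1992, 0.0537]
tool_rot: [0.0, 0.706, 0.708, 0.001]
contact_force: [0.3, -0.2, -0.2]
grip_width: 1.002
time: 11.07
ee_pos: [0.4465, -0.2006, 0.0372]
tool_rot: [0.001, 0.707, 0.707, 0.0]
contact_force: [-0.5, 0.2, -0.1]
grip_width: 0.747
time: 11.48
ee_pos: [0.4458, -0.2012, 0.0369]
tool_rot: [0.001, 0.707, 0.707, 0.0]
contact_force: [-1.4, -0.1, 6.8]
grip_width: 0.294
time: 11.9
ee_pos: [0.4458, -0.2012, 0.0369]
tool_rot: [0.001, 0.707, 0.707, 0.0]
contact_force: [-0.8, -0.2, 6.9]
grip_width: 0.302
11.95 [ 0.4458 -0.2012  0.0369] [0.001 0.707 0.707 0.   ] 0.3014482433387155
```

```bash
python3 -m creep '[[[0,0,-0.4,0,0,0,-1],[0,0,-1,0,0,0,-1],[0,0,-1,0,0,0,-1],[0,0,-1,0,0,0,-1],[0,0,-1,0,0,0,-1]]]'; python3 -m creep '[[[0.4,0,0,0,0,0,-1],[1,-0.043,0,0,0,0,-1],[1,-0.043,0,0,0,0,-1],[1,-0.043,0,0,0,0,-1],[1,-0.043,0,0,0,0,-1]]]';python3 -m creep '[[[1,-0.043,0,0,0,0,-1],[1,-0.043,0,0,0,0,-1],[1,-0.043,0,0,0,0,-1],[1,-0.043,0,0,0,0,-1],[1,-0.043,0,0,0,0,-1]]]';python3 -m creep '[[[1,-0.043,0,0,0,0,-1],[1,-0.043,0,0,0,0,-1],[1,-0.043,0,0,0,0,-1],[1,-0.043,0,0,0,0,-1],[1,-0.043,0,0,0,0,-1]]]';python3 -m creep '[[[1,-0.043,0,0,0,0,-1],[1,-0.043,0,0,0,0,-1],[1,-0.043,0,0,0,0,-1],[1,-0.043,0,0,0,0,-1],[0,0,0,0,0,0,-1]]]';python3 -m creep '[[[0,0,0,0,0,0,-1],[0,0,0,0,0,0,-1],[0,0,0,0,0,0,-1]]]'; python3 look.py w8
```

```text
time: 12.37
ee_pos: [0.445, -0.2005, 0.1477]
tool_rot: [-0.0, 0.707, 0.707, 0.0]
contact_force: [-0.5, 0.0, -0.4]
grip_width: 0.294
time: 12.78
ee_pos: [0.4404, -0.0895, 0.1463]
tool_rot: [0.0, 0.707, 0.707, 0.0]
contact_force: [0.5, 1.1, -0.5]
grip_width: 0.294
time: 13.2
ee_pos: [0.435, 0.0356, 0.1462]
tool_rot: [0.0, 0.707, 0.707, -0.0]
contact_force: [0.4, 0.0, -0.9]
grip_width: 0.294
time: 13.62
ee_pos: [0.4296, 0.1605, 0.1462]
tool_rot: [0.0, 0.707, 0.707, -0.0]
contact_force: [0.0, -0.6, -0.4]
grip_width: 0.293
time: 14.03
ee_pos: [0.4247, 0.2654, 0.1468]
tool_rot: [-0.001, 0.705, 0.709, 0.002]
contact_force: [-0.4, 0.2, -0.4]
grip_width: 0.3
time: 14.28
ee_pos: [0.4258, 0.2579, 0.1458]
tool_rot: [0.0, 0.708, 0.707, -0.001]
contact_force: [-0.2, 0.3, -0.1]
grip_width: 0.297
14.3333 [0.426  0.2578 0.1458] [ 0.     0.708  0.706 -0.   ] 0.2962309945115465
```

View pics/w8.png

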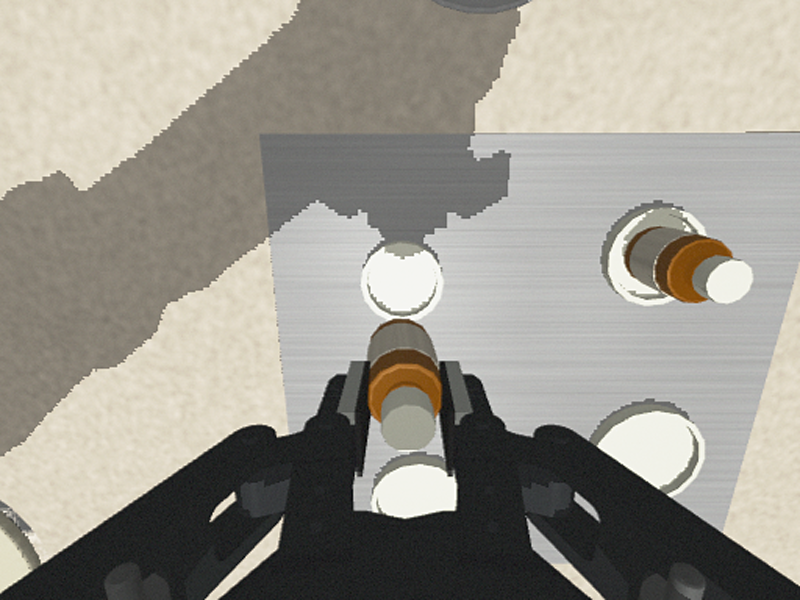

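m stands in its holder (cap at (722,280)), and s hangs above holder_s, whose rim centre is (402,280).

```bash
python3 - <<'E'
from h import *
d=np.load('pics/w8.npz')
for a in((402,280,.012),(408,420,.173),(722,280,.077),(656,255,.012)): print(onplane(d['K'],d['E'],*a))
E
python3 -m creep '[[[0,0,0.6,0,0,0,-1],[0,0,1,0,0,0,-1],[0,0,1,0,0,0,-1],[0,0,0.8,0,0,0,-1],[0,0,0.3,0,0,0,-1]]]';python3 -m creep '[[[0,0,0.25,0,0,0,-1],[0,0,0.15,0,0,0,-1],[0,0,0,0,0,0,-1]]]'
```

```text
[0.4249991  0.26233168]
[0.42766924 0.26076932]
[0.58753992 0.27939915]
[0.59090339 0.27911324]
time: 14.75
ee_pos: [0.4246, 0.2569, 0.051]
tool_rot: [-0.0, 0.708, 0.706, -0.002]
contact_force: [-0.3, 0.5, -0.3]
grip_width: 0.296
time: 15.0
ee_pos: [0.4262, 0.2591, 0.0436]
tool_rot: [0.0, 0.707, 0.707, 0.0]
contact_force: [-0.1, -0.6, 0.2]
grip_width: 0.296
```

```bash
python3 -m creep '[[[0,0,0.07,0,0,0,-1],[0,0,0,0,0,0,-1],[0,0,0,0,0,0,-0.2],[0,0,0,0,0,0,1],[0,0,0,0,0,0,1]]]';python3 -m creep '[[[0,0,0,0,0,0,1],[0,0,0,0,0,0,1],[0,0,0,0,0,0,1],[0,0,0,0,0,0,1],[0,0,-0.4,0,0,0,1]]]';python3 -m creep '[[[0,0,-0.8,0,0,0,1],[0,0,-1,0,0,0,1],[0,0,-1,0,0,0,1],[0,0,-1,0,0,0,1],[0,0,-0.9,0,0,0,1]]]'; python3 -m creep '[[[-1,0.31,0,0,0,0,1],[-1,0.31,0,0,0,0,1],[-1,0.31,0,0,0,0,1],[-1,0.31,0,0,0,0,1],[-1,0.31,0,0,0,0,1]]]'; python3 -m creep '[[[-1,0.31,0,0,0,0,1],[-1,0.31,0,0,0,0,1],[-1,0.31,0,0,0,0,1],[-1,0.31,0,0,0,0,1],[-1,0.31,0,0,0,0,1]]]'; python3 -m creep '[[[-1,0.31,0,0,0,0,1],[-1,0.31,0,0,0,0,1],[-1,0.31,0,0,0,0,1],[-1,0.31,0,0,0,0,1],[-1,0.31,0,0,0,0,1]]]'; python3 -m creep '[[[-1,0.31,0,0,0,0,1],[-1,0.31,0,0,0,0,1],[-1,0.31,0,0,0,0,1],[-1,0.31,0,0,0,0,1],[-1,0.31,0,0,0,0,1]]]'; python3 -m creep '[[[0,0,0,0,0,0,1],[0,0,0,0,0,0,1],[0,0,0,0,0,0,1]]]';  python3 look.py w9
```

```text
time: 15.42
ee_pos: [0.4262, 0.2595, 0.0422]
tool_rot: [0.0, 0.707, 0.707, 0.0]
contact_force: [-0.6, -0.6, -0.3]
grip_width: 0.673
time: 15.83
ee_pos: [0.4247, 0.2585, 0.0506]
tool_rot: [-0.0, 0.707, 0.707, -0.002]
contact_force: [0.8, 0.1, 0.7]
grip_width: 0.997
time: 16.25
ee_pos: [0.4258, 0.2595, 0.1714]
tool_rot: [0.0, 0.707, 0.707, 0.0]
contact_force: [0.7, -0.3, 0.3]
grip_width: 1.002
time: 16.67
ee_pos: [0.4648, 0.1332, 0.1701]
tool_rot: [0.0, 0.707, 0.707, 0.0]
contact_force: [-0.2, -0.1, -0.4]
grip_width: 0.997
time: 17.08
ee_pos: [0.5036, 0.0081, 0.17]
tool_rot: [0.0, 0.707, 0.707, 0.0]
contact_force: [-0.2, 0.2, -0.5]
grip_width: 0.997
time: 17.5
ee_pos: [0.5423, -0.1168, 0.17]
tool_rot: [0.0, 0.707, 0.707, 0.0]
contact_force: [2.1, 0.2, 0.9]
grip_width: 1.002
time: 17.92
ee_pos: [0.5811, -0.2418, 0.17]
tool_rot: [-0.0, 0.707, 0.707, 0.0]
contact_force: [-0.0, 0.6, -0.1]
grip_width: 1.002
time: 18.17
ee_pos: [0.5807, -0.2397, 0.1694]
tool_rot: [-0.001, 0.707, 0.707, 0.0]
contact_force: [0.4, 0.3, -0.2]
grip_width: 0.997
18.2167 [ 0.5808 -0.239   0.1694] [-0.     0.707  0.708  0.   ] 1.0018835491871763
```

View pics/w9.png

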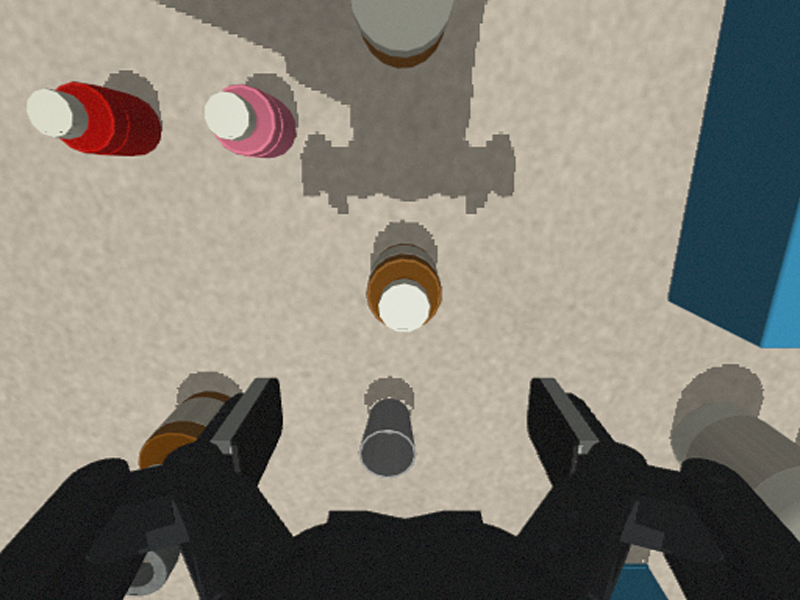

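l is centred under the jaws (cap at (404,307)); the steel cup at (387,440) is well clear. Now grasp it.

```bash
python3 -m creep '[[[0,0,0.6,0,0,0,1],[0,0,1,0,0,0,1],[0,0,1,0,0,0,1],[0,0,1,0,0,0,1],[0,0,1,0,0,0,1]]]'; python3 -m creep '[[[0,0,0.28,0,0,0,1],[0,0,0,0,0,0,1],[0,0,0,0,0,0,-1],[0,0,0,0,0,0,-1],[0,0,0,0,0,0,-1]]]'; python3 -m creep '[[[0,0,0,0,0,0,-1],[0,0,0,0,0,0,-1],[0,0,0,0,0,0,-1],[0,0,0,0,0,0,-1],[0,0,0,0,0,0,-1]]]';python3 -m creep '[[[0,0,0,0,0,0,-1],[0,0,0,0,0,0,-1],[0,0,0,0,0,0,-1]]]'
python3 - <<'E'
from h import *
d=np.load('pics/w9.npz')
for a in((404,307,.080),(387,452,.05),(400,5,.048)): print(onplane(d['K'],d['E'],*a))
E
```

```text
time: 18.63
ee_pos: [0.5811, -0.2387, 0.0539]
tool_rot: [0.0, 0.706, 0.708, 0.0]
contact_force: [-0.5, -0.4, 0.5]
grip_width: 1.0
time: 19.05
ee_pos: [0.5824, -0.241, 0.0493]
tool_rot: [0.001, 0.707, 0.707, 0.001]
contact_force: [-0.6, -0.2, 1.4]
grip_width: 0.609
time: 19.47
ee_pos: [0.5821, -0.2412, 0.0497]
tool_rot: [0.001, 0.707, 0.707, 0.0]
contact_force: [-2.6, 0.4, 7.8]
grip_width: 0.523
time: 19.72
ee_pos: [0.5821, -0.2412, 0.0498]
tool_rot: [0.001, 0.707, 0.707, 0.0]
contact_force: [-2.3, 0.0, 7.7]
grip_width: 0.524
[ 0.58124285 -0.23920015]
[ 0.56909241 -0.35916624]
[ 0.57895144 -0.08159545]
```

```bash
python3 -m creep '[[[0,0,-0.4,0,0,0,-1],[0,0,-1,0,0,0,-1],[0,0,-1,0,0,0,-1],[0,0,-1,0,0,0,-1],[0,0,-1,0,0,0,-1]]]'; python3 -m creep '[[[0.5,-0.2,0,0,0,0,-1],[1,-0.44,0,0,0,0,-1],[1,-0.44,0,0,0,0,-1],[1,-0.44,0,0,0,0,-1],[1,-0.44,0,0,0,0,-1]]]';python3 -m creep '[[[1,-0.44,0,0,0,0,-1],[1,-0.44,0,0,0,0,-1],[1,-0.44,0,0,0,0,-1],[1,-0.44,0,0,0,0,-1],[1,-0.44,0,0,0,0,-1]]]';python3 -m creep '[[[1,-0.44,0,0,0,0,-1],[1,-0.44,0,0,0,0,-1],[1,-0.44,0,0,0,0,-1],[0.35,-0.22,0,0,0,0,-1],[0,0,0,0,0,0,-1]]]';python3 -m creep '[[[0,0,0,0,0,0,-1],[0,0,0,0,0,0,-1],[0,0,0,0,0,0,-1]]]'; python3 look.py w10
```

```text
time: 20.13
ee_pos: [0.5808, -0.2407, 0.1593]
tool_rot: [0.0, 0.707, 0.707, 0.0]
contact_force: [0.0, 0.3, -0.8]
grip_width: 0.525
time: 20.55
ee_pos: [0.5307, -0.1267, 0.1574]
tool_rot: [-0.0, 0.707, 0.707, 0.0]
contact_force: [1.2, 0.4, -1.5]
grip_width: 0.518
time: 20.97
ee_pos: [0.4756, -0.0018, 0.1575]
tool_rot: [0.0, 0.707, 0.707, -0.0]
contact_force: [0.7, 0.4, -2.0]
grip_width: 0.526
time: 21.38
ee_pos: [0.4365, 0.0833, 0.1575]
tool_rot: [-0.0, 0.705, 0.709, -0.0]
contact_force: [-0.1, 0.2, -0.9]
grip_width: 0.526
time: 21.63
ee_pos: [0.439, 0.0791, 0.1572]
tool_rot: [0.0, 0.708, 0.706, -0.0]
contact_force: [-0.1, -0.4, -1.8]
grip_width: 0.527
21.6833 [0.4389 0.0792 0.1572] [ 0.     0.708  0.706 -0.   ] 0.5194140982905014
```

View pics/w10.png

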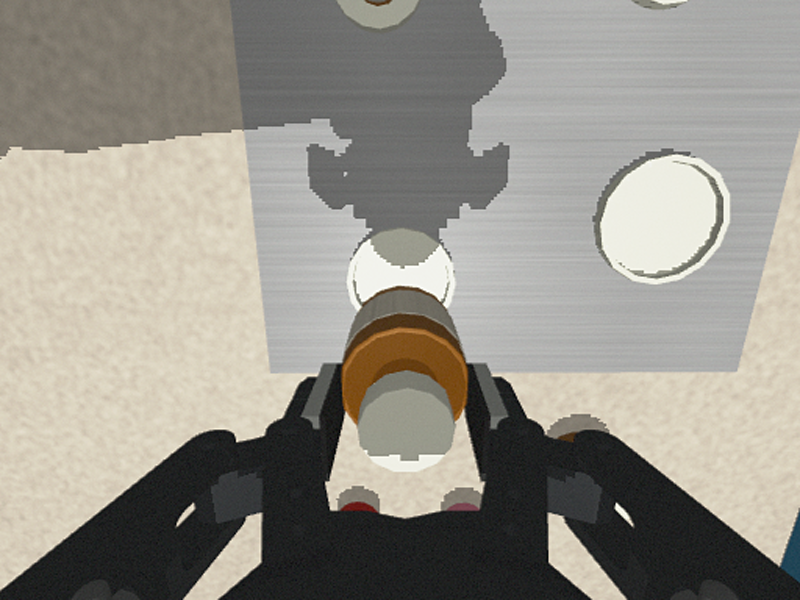

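l is above holder_l (rim centre about (401,281)). Lower it.

```bash
python3 -m creep '[[[0,0,0.6,0,0,0,-1],[0,0,1,0,0,0,-1],[0,0,1,0,0,0,-1],[0,0,0.8,0,0,0,-1],[0,0,0.3,0,0,0,-1]]]';python3 -m creep '[[[0,0,0.25,0,0,0,-1],[0,0,0.1,0,0,0,-1],[0,0,0.08,0,0,0,-1],[0,0,0,0,0,0,-1],[0,0,0,0,0,0,-1]]]'; python3 look.py w11
python3 - <<'E'
from h import *
d=np.load('pics/w10.npz')
for a in((406,422,.187),(401,281,.012),(661,217,.012)): print(onplane(d['K'],d['E'],*a))
E
```

```text
time: 22.1
ee_pos: [0.4369, 0.0792, 0.0622]
tool_rot: [-0.001, 0.708, 0.706, -0.002]
contact_force: [-0.2, 0.6, -2.6]
grip_width: 0.523
time: 22.52
ee_pos: [0.4395, 0.0806, 0.055]
tool_rot: [0.001, 0.707, 0.707, 0.001]
contact_force: [0.2, 0.6, -1.5]
grip_width: 0.525
22.5667 [0.4394 0.0806 0.0549] [0.001 0.707 0.707 0.001] 0.5225175272813698
[0.44016354 0.08295787]
[0.43745632 0.07991156]
[0.60986371 0.12343564]
```

View pics/w11.png

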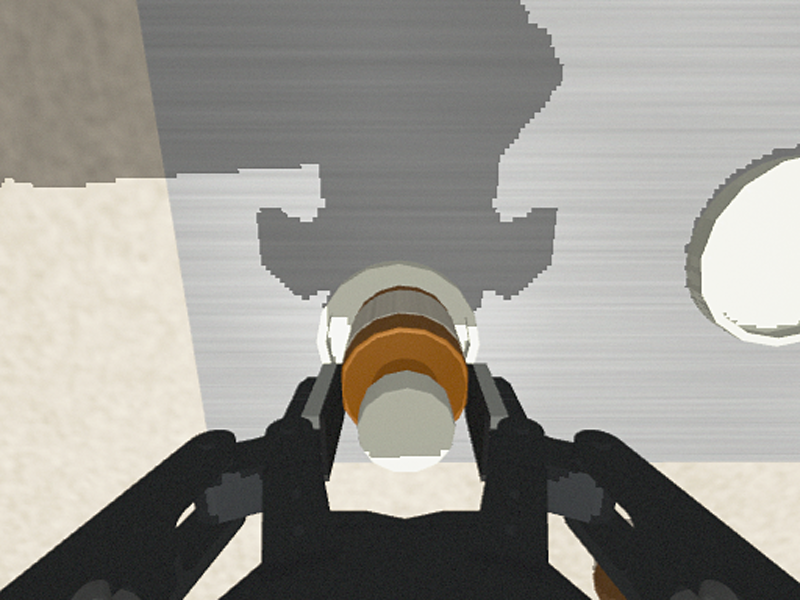

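l is centred in its holder. Release it and go to xl.

```bash
python3 -m creep '[[[0,0,0.06,0,0,0,-1],[0,0,0,0,0,0,-1],[0,0,0,0,0,0,0.3],[0,0,0,0,0,0,1],[0,0,0,0,0,0,1]]]';python3 -m creep '[[[0,0,0,0,0,0,1],[0,0,0,0,0,0,1],[0,0,0,0,0,0,1],[0,0,0,0,0,0,1],[0,0,-0.4,0,0,0,1]]]';python3 -m creep '[[[0,0,-0.8,0,0,0,1],[0,0,-1,0,0,0,1],[0,0,-1,0,0,0,1],[0,0,-1,0,0,0,1],[0,0,-0.9,0,0,0,1]]]'; python3 -m creep '[[[-1,-0.04,0,0,0,0,1],[-1,-0.04,0,0,0,0,1],[-1,-0.04,0,0,0,0,1],[-1,-0.04,0,0,0,0,1],[-1,-0.04,0,0,0,0,1]]]'; python3 -m creep '[[[-1,-0.04,0,0,0,0,1],[-1,-0.04,0,0,0,0,1],[-1,-0.04,0,0,0,0,1],[-1,-0.04,0,0,0,0,1],[-1,-0.04,0,0,0,0,1]]]'; python3 -m creep '[[[-1,-0.04,0,0,0,0,1],[-1,-0.04,0,0,0,0,1],[-1,-0.04,0,0,0,0,1],[-1,-0.04,0,0,0,0,1],[-1,-0.04,0,0,0,0,1]]]'; python3 -m creep '[[[-1,-0.04,0,0,0,0,1],[-1,-0.04,0,0,0,0,1],[-0.7,0,0,0,0,0,1],[0,0,0,0,0,0,1],[0,0,0,0,0,0,1]]]'; python3 -m creep '[[[0,0,0,0,0,0,1],[0,0,0,0,0,0,1]]]';  python3 look.py w12
```

```text
time: 22.98
ee_pos: [0.439, 0.0805, 0.0529]
tool_rot: [0.0, 0.707, 0.707, 0.001]
contact_force: [-0.5, -0.4, -0.4]
grip_width: 0.905
time: 23.4
ee_pos: [0.437, 0.0803, 0.0614]
tool_rot: [-0.001, 0.707, 0.707, -0.001]
contact_force: [0.6, -0.8, 0.1]
grip_width: 0.999
time: 23.82
ee_pos: [0.4383, 0.0808, 0.1821]
tool_rot: [0.0, 0.707, 0.707, 0.0]
contact_force: [0.8, -0.6, 0.1]
grip_width: 0.997
time: 24.23
ee_pos: [0.4332, -0.0454, 0.1808]
tool_rot: [0.0, 0.707, 0.707, 0.0]
contact_force: [1.4, 0.3, -0.1]
grip_width: 1.002
time: 24.65
ee_pos: [0.4282, -0.1705, 0.1807]
tool_rot: [0.0, 0.707, 0.707, 0.0]
contact_force: [-0.5, -0.3, -0.9]
grip_width: 0.995
time: 25.07
ee_pos: [0.4232, -0.2955, 0.1807]
tool_rot: [0.0, 0.707, 0.707, 0.0]
contact_force: [0.2, 0.4, -0.4]
grip_width: 1.0
time: 25.48
ee_pos: [0.421, -0.3627, 0.1802]
tool_rot: [-0.0, 0.708, 0.706, 0.0]
contact_force: [-0.2, 0.6, -0.1]
grip_width: 1.002
time: 25.65
ee_pos: [0.4217, -0.3605, 0.1801]
tool_rot: [-0.0, 0.706, 0.708, 0.0]
contact_force: [0.5, -0.1, 0.2]
grip_width: 1.0
25.7 [ 0.4218 -0.3606  0.1802] [-0.     0.706  0.708  0.   ] 1.000670130506937
```

View pics/w12.png

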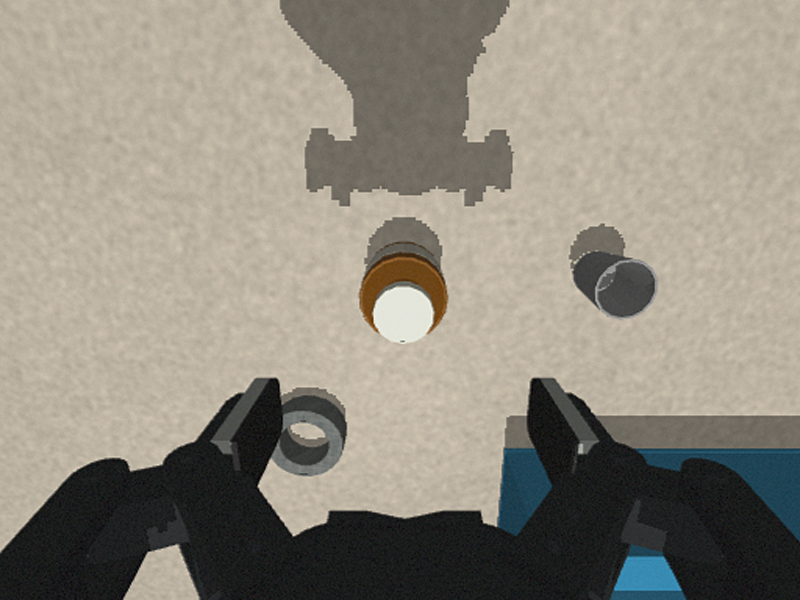

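Run:
```python
from h import *
d=np.load('pics/w12.npz')
print(onplane(d['K'],d['E'],403,313,.088))
```

```text
[ 0.42169078 -0.36454189]
```

The xl cap is at (403,313). I'll correct 3.5 mm in y, then descend.

```bash
python3 -m creep '[[[-0.14,0,0.3,0,0,0,1],[0,0,1,0,0,0,1],[0,0,1,0,0,0,1],[0,0,1,0,0,0,1],[0,0,1,0,0,0,1]]]'; python3 -m creep '[[[0,0,0.7,0,0,0,1],[0,0,0.3,0,0,0,1],[0,0,0,0,0,0,1],[0,0,0,0,0,0,-1],[0,0,0,0,0,0,-1]]]'; python3 -m creep '[[[0,0,0,0,0,0,-1],[0,0,0,0,0,0,-1],[0,0,0,0,0,0,-1],[0,0,0,0,0,0,-1],[0,0,0,0,0,0,-1]]]';python3 -m creep '[[[0,0,0,0,0,0,-1],[0,0,0,0,0,0,-1],[0,0,0,0,0,0,-1]]]'
```

```text
time: 26.12
ee_pos: [0.4215, -0.3651, 0.0712]
tool_rot: [0.0, 0.707, 0.707, 0.0]
contact_force: [-0.1, -0.2, -0.6]
grip_width: 0.998
time: 26.53
ee_pos: [0.4224, -0.366, 0.0486]
tool_rot: [0.001, 0.707, 0.707, 0.0]
contact_force: [-0.6, -0.4, -0.0]
grip_width: 0.745
time: 26.95
ee_pos: [0.4224, -0.3663, 0.0495]
tool_rot: [0.001, 0.707, 0.707, 0.0]
contact_force: [-0.6, 0.1, 5.8]
grip_width: 0.644
time: 27.2
ee_pos: [0.4224, -0.3663, 0.0495]
tool_rot: [0.001, 0.707, 0.707, 0.0]
contact_force: [-0.9, 0.6, 6.6]
grip_width: 0.649
```

```bash
python3 -m creep '[[[0,0,-0.4,0,0,0,-1],[0,0,-1,0,0,0,-1],[0,0,-1,0,0,0,-1],[0,0,-1,0,0,0,-1],[0,0,-1,0,0,0,-1]]]'; python3 -m creep '[[[0.5,0.2,0,0,0,0,-1],[1,0.39,0,0,0,0,-1],[1,0.39,0,0,0,0,-1],[1,0.39,0,0,0,0,-1],[1,0.39,0,0,0,0,-1]]]';python3 -m creep '[[[1,0.39,0,0,0,0,-1],[1,0.39,0,0,0,0,-1],[1,0.39,0,0,0,0,-1],[1,0.39,0,0,0,0,-1],[1,0.39,0,0,0,0,-1]]]';python3 -m creep '[[[1,0.39,0,0,0,0,-1],[1,0.39,0,0,0,0,-1],[1,0.39,0,0,0,0,-1],[1,0.39,0,0,0,0,-1],[1,0.39,0,0,0,0,-1]]]';python3 -m creep '[[[1,0.39,0,0,0,0,-1],[1,0.39,0,0,0,0,-1],[1,0.39,0,0,0,0,-1],[1,0.39,0,0,0,0,-1],[0.5,0.2,0,0,0,0,-1]]]';python3 -m creep '[[[0.5,0.2,0,0,0,0,-1],[0,0,0,0,0,0,-1],[0,0,0,0,0,0,-1],[0,0,0,0,0,0,-1]]]'; python3 look.py w13
```

```text
time: 27.62
ee_pos: [0.4213, -0.3653, 0.1595]
tool_rot: [0.0, 0.707, 0.707, 0.0]
contact_force: [0.5, -0.0, -2.5]
grip_width: 0.645
time: 28.03
ee_pos: [0.4655, -0.2513, 0.1578]
tool_rot: [0.0, 0.707, 0.707, 0.0]
contact_force: [-0.1, -0.1, -2.8]
grip_width: 0.642
time: 28.45
ee_pos: [0.5141, -0.1261, 0.1577]
tool_rot: [0.0, 0.707, 0.707, 0.0]
contact_force: [0.3, 0.8, -2.0]
grip_width: 0.649
time: 28.87
ee_pos: [0.5627, -0.0012, 0.1576]
tool_rot: [-0.0, 0.707, 0.707, -0.0]
contact_force: [0.2, -1.1, -2.5]
grip_width: 0.64
time: 29.28
ee_pos: [0.6069, 0.1146, 0.1578]
tool_rot: [-0.001, 0.706, 0.709, 0.001]
contact_force: [0.0, 1.5, -2.8]
grip_width: 0.644
time: 29.62
ee_pos: [0.6115, 0.1197, 0.1571]
tool_rot: [0.0, 0.708, 0.706, -0.001]
contact_force: [-1.0, -0.3, -1.4]
grip_width: 0.647
29.6667 [0.6115 0.1194 0.1572] [ 0.     0.708  0.706 -0.001] 0.6444365059210182
```

View pics/w13.png

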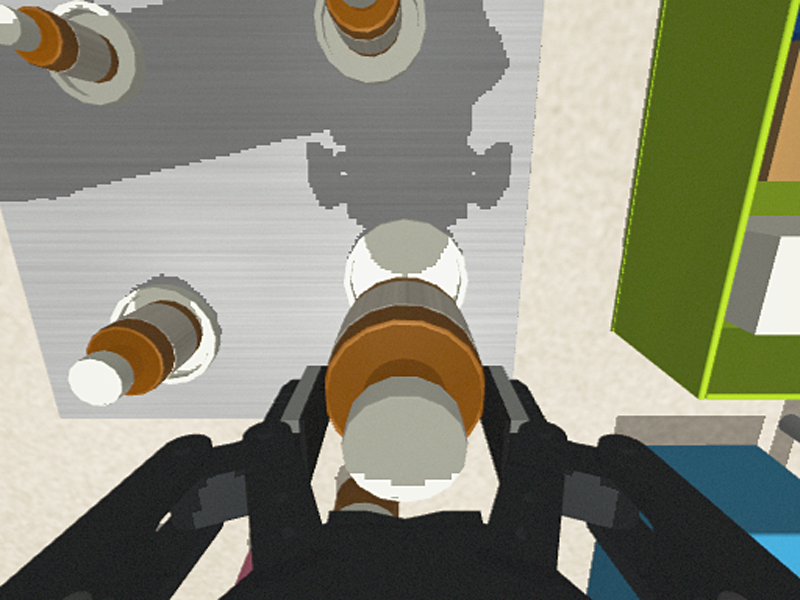

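All three placed bottles stand upright in their holders, and xl hangs above holder_xl (rim centre about (406,280)). Lower it.

```bash
python3 -m creep '[[[0,0,0.6,0,0,0,-1],[0,0,1,0,0,0,-1],[0,0,1,0,0,0,-1],[0,0,0.8,0,0,0,-1],[0,0,0.3,0,0,0,-1]]]';python3 -m creep '[[[0,0,0.25,0,0,0,-1],[0,0,0.1,0,0,0,-1],[0,0,0.08,0,0,0,-1],[0,0,0,0,0,0,-1],[0,0,0,0,0,0,-1]]]'; python3 look.py w14
python3 - <<'E'
from h import *
d=np.load('pics/w13.npz')
for a in((405,435,.196),(406,282,.012),(96,380,.085),(166,329,.012)): print(onplane(d['K'],d['E'],*a))
E
```

```text
time: 30.08
ee_pos: [0.6095, 0.1191, 0.0617]
tool_rot: [-0.001, 0.708, 0.706, -0.003]
contact_force: [-0.5, -0.1, -2.8]
grip_width: 0.647
time: 30.5
ee_pos: [0.6128, 0.1222, 0.0554]
tool_rot: [0.001, 0.707, 0.707, 0.001]
contact_force: [-0.1, 0.3, -1.9]
grip_width: 0.643
30.55 [0.6127 0.1222 0.0553] [0.001 0.707 0.707 0.001] 0.6480040266159869
[0.61241549 0.12551022]
[0.61326611 0.11964554]
[0.44055473 0.08306654]
[0.44067167 0.08484001]
```

View pics/w14.png

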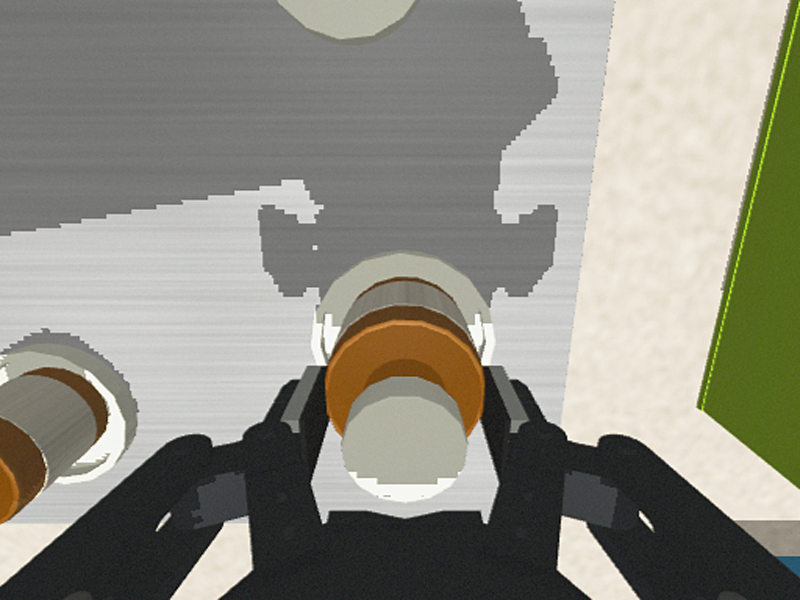

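xl is inside its holder. Release it, rise, back away, then check.

```bash
python3 -m creep '[[[0,0,0.06,0,0,0,-1],[0,0,0,0,0,0,-1],[0,0,0,0,0,0,0.5],[0,0,0,0,0,0,1],[0,0,0,0,0,0,1]]]';python3 -m creep '[[[0,0,0,0,0,0,1],[0,0,0,0,0,0,1],[0,0,0,0,0,0,1],[0,0,0,0,0,0,1],[0,0,-0.4,0,0,0,1]]]';python3 -m creep '[[[0,0,-0.8,0,0,0,1],[0,0,-1,0,0,0,1],[0,0,-1,0,0,0,1],[0,0,-1,0,0,0,1],[0,0,-1,0,0,0,1]]]';python3 -m creep '[[[0.8,-1,-0.8,0,0,0,1],[0.8,-1,-0.8,0,0,0,1],[0.8,-1,-0.5,0,0,0,1],[0.8,-0.6,0,0,0,0,1],[0,0,0,0,0,0,1]]]';python3 -m creep '[[[0,0,0,0,0,0,1],[0,0,0,0,0,0,1],[0,0,0,0,0,0,1],[0,0,0,0,0,0,1]]]';python3 look.py w15
python3 - <<'E'
from h import *
cv2.imwrite('pics/side1.png',cv2.resize(manip.grab_frame('side')[80:330,60:410,::-1],(800,571),interpolation=cv2.INTER_CUBIC))
E
```

```text
time: 30.97
ee_pos: [0.6123, 0.1222, 0.0531]
tool_rot: [0.0, 0.707, 0.707, 0.0]
contact_force: [0.7, -0.3, 0.5]
grip_width: 0.992
time: 31.38
ee_pos: [0.6103, 0.1216, 0.0611]
tool_rot: [-0.001, 0.707, 0.707, -0.002]
contact_force: [-0.5, 0.2, -0.1]
grip_width: 1.0
time: 31.8
ee_pos: [0.6118, 0.1221, 0.1847]
tool_rot: [0.0, 0.707, 0.707, 0.0]
contact_force: [0.3, 0.0, 0.5]
grip_width: 1.0
time: 32.22
ee_pos: [0.5184, 0.2083, 0.2378]
tool_rot: [-0.001, 0.704, 0.71, 0.002]
contact_force: [-0.6, 0.8, -0.4]
grip_width: 0.999
time: 32.55
ee_pos: [0.5226, 0.2006, 0.2348]
tool_rot: [-0.0, 0.708, 0.706, -0.0]
contact_force: [-1.1, -0.2, 0.0]
grip_width: 1.002
32.6 [0.5225 0.2008 0.2348] [-0.     0.708  0.706 -0.   ] 0.9989413740900163
```

View pics/w15.png

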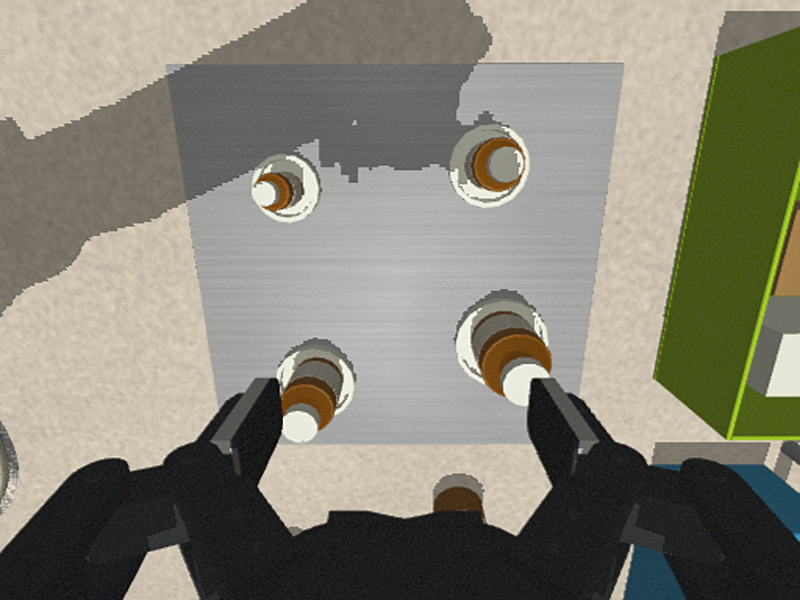

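View pics/side1.png

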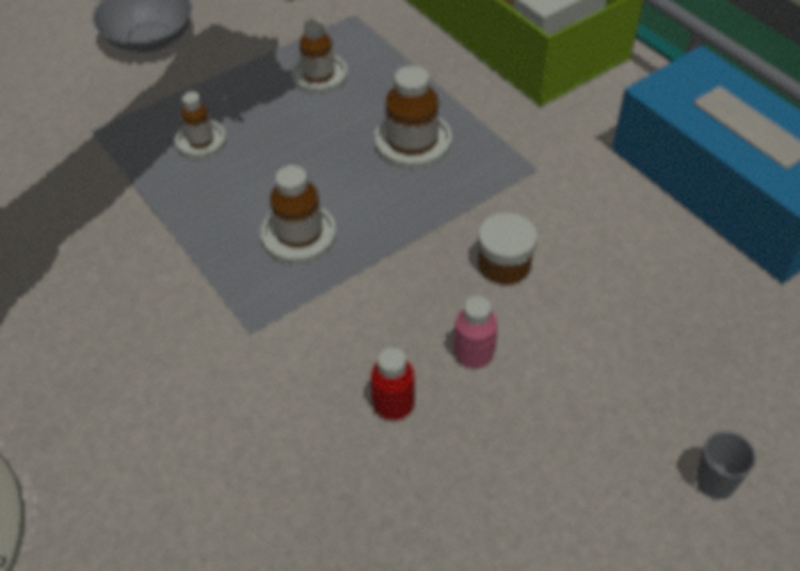

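Run:
```python
from h import *
d=np.load('pics/w15.npz')
for k,a,b in(('s',(266,193,.069),(285.5,188,.012)),('m',(505,164,.077),(489,165,.012)),('l',(300,422,.085),(316,380,.012)),('xl',(524,384,.093),(502,341,.012))):
    print(k,np.linalg.norm(onplane(d['K'],d['E'],*a)-onplane(d['K'],d['E'],*b)))
print(manip.finish_job())
```

```text
s 0.0017176946062111753
m 0.0017573725541018027
l 0.0030272576220830637
xl 0.0014520747636646183
the job is handed in; nothing more can be done
None
```

I stood the four brown bottles in their own-size holders, setting each one down before release, and handed the job in at about 33 s of the 112 s limit.

In the last wrist picture each cap axis is within about 3 mm of its holder's rim centre: s 1.7 mm, m 1.8 mm, l 3.0 mm and xl 1.5 mm. The limit is 12 mm. The side picture shows all four upright in their holders. The jar, the steel cup and the pink and red bottles look undisturbed, and the gripper is clear of everything.

- **Height not measured:** I judged that the bottles sit on the holder floors from the TCP height and from the measured force dropping as they were set down, not by measuring it directly.
- **Camera disagreement:** the scene and side cameras differed by up to about 10 mm at the start, so I worked from the wrist camera.

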